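# Load a battery pack into the charging rack of a garden DJ booth

## Task

Draw the blue sliding stop of the charging rack all the way back, stand the loose battery pack upright in the row next to the two stored ones with its orange cap up, lowering it in rather than dropping it, and push the stop forward again until the three packs stand snug between the end wall and the stop. Let go of everything, and leave the flask, the glasses case and the round light where they are.

Things in the scene. Friction and masses are not known exactly. Their poses are not given: they have to be found in the camera images.
- pack: The loose battery pack: grey box 120 x 62 x 28 mm, about 0.3 kg, with an orange cap on one end. Origin at its centre. Its x axis runs along the 120 mm length towards the orange cap end, y across the 62 mm width, z through the 28 mm thickness. It starts lying flat on the table, z up, and can be gripped across the 62 mm width. It fits the rack only standing on the end opposite the cap, x axis up, thickness along the row.
- stored_a: A like pack already standing in the rack, cap up, next to the end wall with a gap of a few mm. Origin at its centre, z up along the 120 mm length, y through the 28 mm thickness (along the row), x across the 62 mm width.
- stored_b: The second stored pack, like stored_a, standing between stored_a and the stop with a gap of a few mm. Origin at its centre, axes as stored_a.
- rack: The charging rack, fixed to the table. Origin on the table, z up. The row of packs runs along its y axis, on a floor 8 mm above the table. A grey end wall, 125 mm high, has its inner face at y = +150 mm. Guide rods of 9 mm diameter run along y at x = +41 and -41 mm, centred 50 and 100 mm above the table, leaving a channel 73 mm wide. Outer size 94 mm in x, from y = -145 to +165 mm; two corner posts 106 mm high at y = -138 mm.
- stop (a joint): Position of the blue sliding stop along the rack's y axis, in m: 0 fully back (its pushing face at rack y = -40 mm), growing towards the end wall, face at rack y = -40 mm + value; up to 0.14. With three 28 mm packs pressed against the wall it reads 0.106. It slides with 2 N of friction and stays where it is left. The face plate is 62 mm wide, 8 mm thick, its top 115 mm above the table.
- stop_grip (a point): Point in the yellow-topped grip post of the stop, 118 mm above the table; the post is 16 mm thick along the rack's y, 40 mm wide along the rack's x, its top 135 mm above the table, and its centre lies 62 mm behind the pushing face, with 46 mm of free space between the post and the face plate. Its axes are those of the rack.
- flask: Steel drinking flask with a black cap, 68 mm diameter, 180 mm high, origin at the centre of its underside. To be left alone.
- glasses_case: Blue glasses case, 60 x 150 x 48 mm, 150 along its y, origin at the centre of its underside. To be left alone.
- uplight: Round black light with an amber lens, 84 mm diameter, 50 mm high, origin at the centre of its underside. To be left alone.

How it is judged:
By the outcome, as a careful person would: the job done as asked, in the order asked, and still so for the second after the job is handed in, with the robot touching nothing.
It also fails if it takes over 72 s, if anything falls off the work surface, if the arm or the gripper's body presses on something with over 40 N, if the wrist force passes 120 N, or if a joint passes its speed limit or range.

## Robot

A 6-joint arm with a two-finger parallel gripper is mounted at the origin on the work surface. World frame = base frame: x ahead of the robot, y to its left, z up, the work surface at z = 0. Lengths are in mm, angles in rad, forces in N, time in s.
With the tool pointing down it reaches from about 275 to 750 mm from the base axis. Payload 10.2 kg.
Tool frame: the origin (TCP) lies on the centre line of the jaws, within the pads' length; the fingertips stand 17 mm ahead of it and the grasp point (between the pads) lies 2 mm behind it; z points along the fingers, y is the line along which they close (so a half turn about z gives the same grasp; the last joint's range is limited). The gripper opens to 85 mm and grips with 20 to 120 N. Pads are 22 mm wide; open, the fingers measure 114 mm over their backs; the gripper's body (76 mm by 85 mm) begins 54 mm behind the grasp point. The pads swing forward as they close: fully open they stand 13 mm farther back than shut.
Start: joints at [1.096, 0.313, 1.498, -0, 1.331, -0.223], TCP at [130.815, 508.447, 248.294] pointing down, gripper open.
Joint ranges: [-2.94, 2.94], [-0.97, 2.17], [0.19, 2.56], [-1.23, 4.37], [0.02, 3.11], [-2.88, 2.88]. Speed limits (rad/s): [2.39, 2.39, 3.01, 3.14, 3.14, 3.14].

## Interface

Orientations are given as a unit quaternion [w, x, y, z].
In Python, from rig import ctrl gives the robot as it stands. The module is installed in compiled form; this text tells all that it offers.
- The arm moves only by the shell command python3 -m jog 'ROWS' [FORCE]. ROWS is JSON, a list of rows, each an object with "delta_pos": the shift along the world's x, y, z in mm, a list of three; "angular": the turn, a rotation vector about the world's x, y, z in rad, a list of three; "fingers": the opening, from 0 (shut) to 1 (fully open). In form: [{"delta_pos": [tx, ty, tz], "angular": [rx, ry, rz], "fingers": fingers}, ...]. A call has 1 to 10 rows; each row is the pose to reach, as a shift and turn from the pose commanded when the call began; what a row does not reach only later rows make up. A row lasts 1/8 s, in which the tool goes at most 62.5 mm and 10.7 degrees, less where a joint would pass 70% of its speed; a pose out of reach is approached as far as the arm can. A call with a gripper value outside its range is refused whole. The fingers move at their own pace and stop on an object; FORCE is the grip in N (left out, the last holds). Time passes only in rows, so rows that repeat a pose let the fingers close. It gives the time, the measured TCP pose, the force, the opening and the grip force at its end, in the units of the state.
- ctrl.sense(): the state, without advancing time (a new reading comes with each control period).
- ctrl.capture(name): name is "scene" or "top" or "wrist"; returns a dict with "pixels" (400x640x3 uint8, blue, green, red), "fx", "fy", "cx", "cy" (pixels), "dist" ([k1, k2, p1, p2, k3] as OpenCV has them; the pictures are not rectified), "R" (3x3) and "t" (3): a world point X has camera coordinates R X + t. Camera axes: x right, y down, z forward; pixel columns grow to the right and rows downward; lengths in mm; the calibration is good to about 2 mm. A picture is of the moment at which its call begins. There is no depth.
- ctrl.finish_job(): hands the job in; it is judged then, once.
The state is a dict: "time_s": time; "joints": joint angles; "dq": joint speeds; "tau": joint torques, N m; "eef_pos": TCP position; "ee_rot": TCP orientation; "force": force on the tool from outside, world axes, zero at the start; "wrist_torque": the same for the moment, N m; "grip_width": opening from 0.0 (shut) to 1.0 (fully open); "grip_force": force on a finger pad.
Only numpy, scipy, OpenCV 4.12 (cv2) and the standard library are available. Lean on these libraries where they do the work, as an engineer would, in place of code of your own. Each camera call takes 0.05 s, during which the arm holds its last target. There are 200 camera calls.

## Working session

There is one attempt and no reset: what is moved stays moved. The work goes in short steps, Python scripts to look and compute and a shell command to move; the robot and the scene stay as the last step left them, time stands still between calls to the robot, and variables do not carry over. Pictures are saved under pics/ and viewed, at most 11 in all, crops included, and the job is handed in when it is done.

```bash
mkdir -p pics; cat > h.py <<'E'
import numpy as np, cv2
from rig import ctrl
def cap(n,f=None):
    c=ctrl.capture(n)
    if f: cv2.imwrite('pics/'+f,c['pixels'])
    return c
def ray(c,px,z):
    K=np.array([[c['fx'],0,c['cx']],[0,c['fy'],c['cy']],[0,0,1.]])
    u=cv2.undistortPoints(np.array(px,float).reshape(-1,1,2),K,np.array(c['dist'],float)).reshape(-1,2)
    R=np.array(c['R']);o=-R.T@np.array(c['t'])
    d=np.c_[u,np.ones(len(u))]@R
    return o+d*((z-o[2])/d[:,2])[:,None]
E
python3 - <<'E'
from h import *
import pickle
for n in('scene','top'):
    c=cap(n,n+'1.png'); pickle.dump(c,open(n+'1.pkl','wb')); R=np.array(c['R']);print(n,-R.T@np.array(c['t']))
s=ctrl.sense();print(s)
E
```

```text
scene [1230.87912809 -498.93910795 1162.79998214]
top [ 403.89594103  -32.53610339 1290.34360817]
{'time_s': 0.1, 'joints': array([ 1.09561411e+00,  3.13368406e-01,  1.49834112e+00, -1.67785772e-05,
        1.33096501e+00, -2.23403633e-01]), 'dq': array([ 0.0004647 , -0.00274603, -0.00246835, -0.00018133, -0.00082883,
       -0.00148011]), 'tau': array([ 1.96698449e-03, -4.12898469e+01, -2.60142589e+01, -2.15113769e-04,
        2.94916324e-03, -1.13873335e-05]), 'eef_pos': array([130.71655696, 508.26286326, 247.8129298 ]), 'ee_rot': array([-1.77472688e-04,  1.25555035e-01,  9.92086509e-01, -5.11066488e-04]), 'force': array([-0.34301153, -0.66292732, -0.28088401]), 'wrist_torque': array([-0.01853553,  0.03894581,  0.01044029]), 'grip_force': 0.0, 'grip_width': 1.0015179613418759}
```

View pics/top1.png

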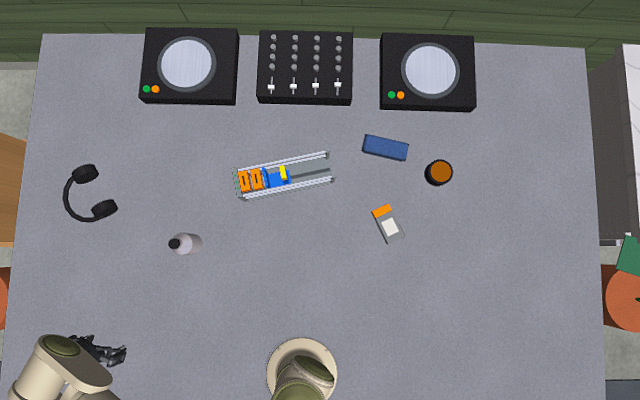

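View pics/scene1.png

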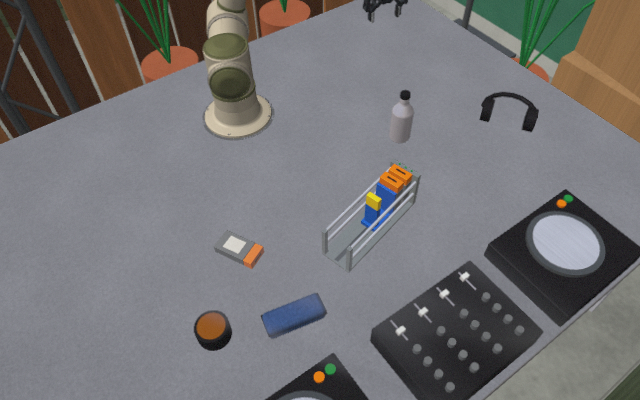

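The top view shows the rack running from the end wall at about (240,182) to the posts at about (330,167). The yellow grip is at (284,172), the loose pack at (387,222) with its cap at (383,211) up-left, the flask at (182,243), the case at (386,147) and the light at (439,172). The scene view agrees.

```bash
python3 - <<'E'
from h import *
import pickle
c=pickle.load(open('top1.pkl','rb'));im=c['pixels'];hsv=cv2.cvtColor(im,cv2.COLOR_BGR2HSV)
def comps(lo,hi,z,roi,mn=15):
    m=cv2.inRange(hsv,lo,hi);k=np.zeros_like(m);x0,y0,x1,y1=roi;k[y0:y1,x0:x1]=255;m&=k
    n,l,s,ce=cv2.connectedComponentsWithStats(m)
    for i in range(1,n):
        if s[i,4]<mn: continue
        pts=np.argwhere(l==i)[:,::-1]
        r=cv2.minAreaRect(ray(c,pts,z)[:,:2].astype(np.float32))
        print(z,s[i],ce[i].round(1),'ctr',ray(c,[ce[i]],z)[0].round(1),'rect',np.round(r[0],1),np.round(r[1],1),round(r[2],1))
print('orange stored');comps((5,150,120),(20,255,255),128,(225,150,275,205))
print('yellow');comps((22,150,120),(35,255,255),135,(260,150,310,200))
print('cap');comps((5,150,120),(20,255,255),28,(360,195,410,250))
print('case');comps((100,80,50),(125,255,255),48,(350,125,420,170))
# pack: anything unlike table in roi
roi=im[195:250,360:412].astype(int)
print(np.median(roi.reshape(-1,3),0)); print(hsv[222:236:2,384:396:2].tolist()[:3])
b=im[120:260,:].copy()
cv2.imwrite('pics/crop1.png',cv2.resize(im[130:250,225:425],(800,480),interpolation=cv2.INTER_CUBIC))
E
```

```text
orange stored
128 [250 168  14  22 190] [256.3 178.8] ctr [602.1 154.5 128. ] rect [602.6 154.7] [65.3 29.3] 13.9
128 [238 170  13  22 198] [244.  180.8] ctr [594.8 191.7 128. ] rect [595.4 191.9] [65.2 30.6] 13.4
yellow
135 [279 165   8  15  72] [282.6 171.9] ctr [624.4  74.5 135. ] rect [624.   74.3] [43.5 15.5] 16.2
cap
28 [372 204  19  14 139] [381.2 210.4] ctr [ 526.2 -243.7   28. ] rect [ 526.3 -243.8] [23.4 59.5] 27.9
case
48 [362 135  47  26 806] [385.  147.3] ctr [ 733.6 -251.7   48. ] rect [ 733.7 -251.1] [147.1  62.6] 78.4
[152. 142. 142.]
[[[10, 7, 232], [17, 8, 231], [17, 8, 229], [18, 6, 228], [19, 9, 234], [20, 8, 203]], [[15, 7, 227], [15, 7, 230], [20, 10, 227], [20, 7, 228], [15, 7, 228], [17, 7, 239]], [[13, 8, 235], [20, 7, 229], [20, 7, 227], [21, 8, 225], [20, 10, 227], [13, 8, 233]]]
```

View pics/crop1.png

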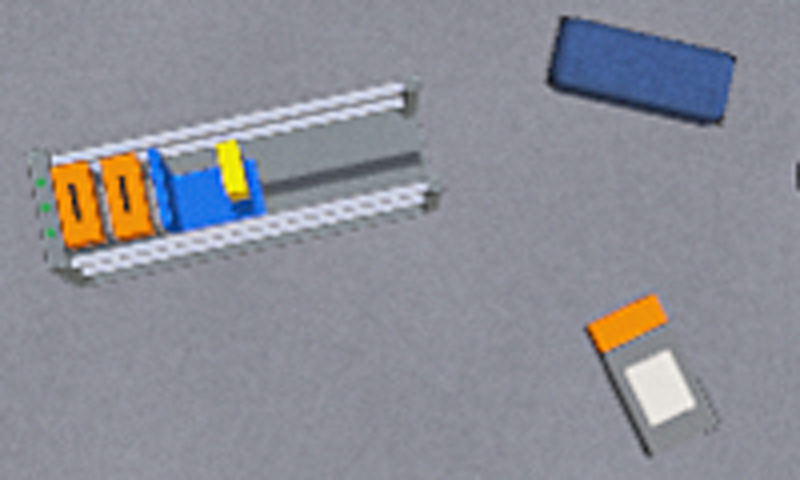

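```bash
R='{"delta_pos":[493,-434,0],"angular":[0,0,-2.65],"fingers":0.5}'; python3 -m jog '[{"delta_pos":[493,-434,0],"angular":[0,0,-2.65],"fingers":0.5},{"delta_pos":[493,-434,0],"angular":[0,0,-2.65],"fingers":0.5},{"delta_pos":[493,-434,0],"angular":[0,0,-2.65],"fingers":0.5},{"delta_pos":[493,-434,0],"angular":[0,0,-2.65],"fingers":0.5},{"delta_pos":[493,-434,0],"angular":[0,0,-2.65],"fingers":0.5},{"delta_pos":[493,-434,0],"angular":[0,0,-2.65],"fingers":0.5},{"delta_pos":[493,-434,0],"angular":[0,0,-2.65],"fingers":0.5},{"delta_pos":[493,-434,0],"angular":[0,0,-2.65],"fingers":0.5},{"delta_pos":[493,-434,0],"angular":[0,0,-2.65],"fingers":0.5},{"delta_pos":[493,-434,0],"angular":[0,0,-2.65],"fingers":0.5}]'
```

```text
time_s: 1.35
eef_pos: [601.1, 93.9, 248.0]
ee_rot: [-0.0, 0.876, 0.483, -0.0]
force: [0.3, 0.4, 1.0]
grip_width: 0.499
grip_force: 0.0
```

```bash
python3 -m jog '[{"delta_pos":[23,-20,0],"angular":[0,0,-0.77],"fingers":0.5},{"delta_pos":[23,-20,0],"angular":[0,0,-0.77],"fingers":0.5},{"delta_pos":[23,-20,0],"angular":[0,0,-0.77],"fingers":0.5},{"delta_pos":[23,-20,0],"angular":[0,0,-0.77],"fingers":0.5},{"delta_pos":[23,-20,0],"angular":[0,0,-0.77],"fingers":0.5},{"delta_pos":[23,-20,0],"angular":[0,0,-0.77],"fingers":0.5}]'
python3 - <<'E'
from h import *
c=cap('wrist','w1.png');hsv=cv2.cvtColor(c['pixels'],cv2.COLOR_BGR2HSV)
for nm,lo,hi,z in(('yel',(22,150,100),(35,255,255),135),('or',(5,150,100),(20,255,255),128)):
    n,l,s,ce=cv2.connectedComponentsWithStats(cv2.inRange(hsv,lo,hi))
    for i in range(1,n):
        if s[i,4]>300:
            r=cv2.minAreaRect(ray(c,np.argwhere(l==i)[:,::-1],z)[:,:2].astype(np.float32));print(nm,s[i],np.round(r[0],1),np.round(r[1],1),round(r[2],1))
s=ctrl.sense();print(s['eef_pos'],s['ee_rot'],s['joints'])
E
```

```text
time_s: 2.1
eef_pos: [622.9, 75.5, 248.1]
ee_rot: [-0.0, 0.992, 0.124, -0.0]
force: [-0.4, 0.1, 0.2]
grip_width: 0.504
grip_force: 0.0
yel [ 310  165   20   57 1086] [631.3  74.6] [44.2 14.8] 14.2
or [ 147  154   51   78 3161] [600.9 187.1] [63.4 36.4] 14.3
or [ 195  156   46   78 2950] [608.1 151.3] [63.3 33.3] 13.7
or [ 509  285   56   36 1242] [ 579.4 -141.5] [32.4 50.8] 27.7
[622.88406549  75.5051137  248.1550479 ] [-2.78064402e-05  9.92342914e-01  1.23513244e-01 -1.38054940e-04] [-6.58043666e-02  5.45011559e-01  1.15567480e+00  2.59113931e-06
  1.44118793e+00  1.25733270e+00]
```

View pics/w1.png

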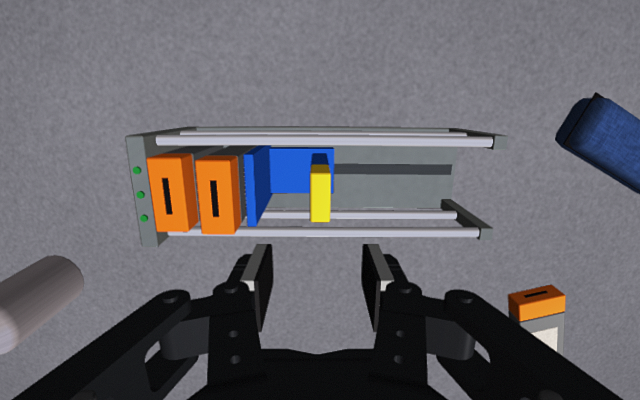

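```bash
python3 -m jog '[{"delta_pos":[6,-1,-40],"angular":[0,0,0],"fingers":0.5},{"delta_pos":[6,-1,-90],"angular":[0,0,0],"fingers":0.5},{"delta_pos":[6,-1,-128],"angular":[0,0,0],"fingers":0.5},{"delta_pos":[6,-1,-128],"angular":[0,0,0],"fingers":0.5},{"delta_pos":[6,-1,-128],"angular":[0,0,0],"fingers":0},{"delta_pos":[6,-1,-128],"angular":[0,0,0],"fingers":0},{"delta_pos":[6,-1,-128],"angular":[0,0,0],"fingers":0},{"delta_pos":[6,-1,-128],"angular":[0,0,0],"fingers":0}]' 40
```

```text
time_s: 3.15
eef_pos: [629.9, 74.5, 122.7]
ee_rot: [0.0, 0.993, 0.122, 0.002]
force: [0.2, 1.0, 6.6]
grip_width: 0.185
grip_force: 42.6
```

```bash
python3 -m jog '[{"delta_pos":[6,-24,0],"angular":[0,0,0],"fingers":0},{"delta_pos":[12,-48,0],"angular":[0,0,0],"fingers":0},{"delta_pos":[18,-72,0],"angular":[0,0,0],"fingers":0},{"delta_pos":[24,-96,0],"angular":[0,0,0],"fingers":0},{"delta_pos":[25.5,-102,0],"angular":[0,0,0],"fingers":0},{"delta_pos":[25.5,-102,0],"angular":[0,0,0],"fingers":0}]'
```

```text
time_s: 3.9
eef_pos: [655.5, -28.6, 122.7]
ee_rot: [0.001, 0.993, 0.122, 0.002]
force: [0.9, -1.1, 6.9]
grip_width: 0.18
grip_force: 42.5
```

```bash
python3 -m jog '[{"delta_pos":[0.7,-3,0],"angular":[0,0,0],"fingers":0},{"delta_pos":[1.5,-6,0],"angular":[0,0,0],"fingers":0},{"delta_pos":[1.5,-6,0],"angular":[0,0,0],"fingers":0}]'
```

```text
time_s: 4.28
eef_pos: [656.8, -33.8, 122.7]
ee_rot: [0.001, 0.993, 0.122, 0.002]
force: [-2.3, -0.5, 6.8]
grip_width: 0.179
grip_force: 42.6
```

```bash
python3 -m jog '[{"delta_pos":[0.7,-3,0],"angular":[0,0,0],"fingers":0},{"delta_pos":[1.2,-5,0],"angular":[0,0,0],"fingers":0},{"delta_pos":[1.2,-5,0],"angular":[0,0,0],"fingers":0}]'
```

```text
time_s: 4.65
eef_pos: [657.5, -36.6, 122.6]
ee_rot: [-0.001, 0.992, 0.123, 0.001]
force: [-4.1, 9.9, 9.4]
grip_width: 0.179
grip_force: 42.9
```

```bash
python3 -m jog '[{"delta_pos":[0,1,0],"angular":[0,0,0],"fingers":0.5},{"delta_pos":[0,1,0],"angular":[0,0,0],"fingers":0.5},{"delta_pos":[0,1,50],"angular":[0,0,0],"fingers":0.5},{"delta_pos":[0,1,100],"angular":[0,0,0],"fingers":1},{"delta_pos":[-40,-50,140],"angular":[0,0,0.2],"fingers":1},{"delta_pos":[-80,-100,140],"angular":[0,0,0.23],"fingers":1},{"delta_pos":[-120,-150,140],"angular":[0,0,0.23],"fingers":1},{"delta_pos":[-150,-190,140],"angular":[0,0,0.23],"fingers":1},{"delta_pos":[-160,-215,140],"angular":[0,0,0.23],"fingers":1},{"delta_pos":[-160,-215,140],"angular":[0,0,0.23],"fingers":1}]'
python3 - <<'E'
from h import *
c=cap('wrist','w2.png');hsv=cv2.cvtColor(c['pixels'],cv2.COLOR_BGR2HSV)
for nm,lo,hi,z in(('or',(5,150,100),(20,255,255),28),('grey+label',(0,0,60),(180,60,125),28)):
    n,l,s,ce=cv2.connectedComponentsWithStats(cv2.inRange(hsv,lo,hi))
    for i in range(1,n):
        if s[i,4]>500:
            r=cv2.minAreaRect(ray(c,np.argwhere(l==i)[:,::-1],z)[:,:2].astype(np.float32));print(nm,s[i],np.round(r[0],1),np.round(r[1],1),round(r[2],1))
s=ctrl.sense();print(s['eef_pos'],s['ee_rot'],s['joints'])
E
```

```text
time_s: 5.9
eef_pos: [496.2, -255.4, 260.4]
ee_rot: [0.0, 0.972, 0.234, -0.0]
force: [0.4, 1.0, -0.4]
grip_width: 0.998
grip_force: 0.0
or [ 512   85   62   67 3207] [ 666.2 -450.6] [71.9 71. ] 35.7
or [ 295  133   56   24 1334] [ 528.1 -247.2] [25.1 60.8] 27.0
grey+label [    0     0   221   332 31547] [362.6 -39.1] [442.7 265.6] 11.7
grey+label [  237     0   403   244 30160] [ 635.5 -349. ] [273.2 428.7] 39.5
grey+label [226  72  37  76 800] [ 522.9 -156.3] [78.2 36.5] 27.2
grey+label [  484   128   156   266 15510] [ 495.5 -635.2] [429.2 207.5] 45.3
grey+label [ 372  235   95  131 1536] [ 413.7 -451.1] [189.7 107.1] 45.0
grey+label [ 445  250   80   68 1052] [ 468.5 -517.5] [141.3  45.6] 72.1
grey+label [168 253  52  48 575] [ 309.7 -176.4] [18.7 94.9] 78.0
grey+label [ 206  258  144  108 4113] [ 305.3 -293.6] [128.8 195.4] 40.1
grey+label [  0 338  44  48 668] [55.6 24.6] [ 47.2 131.4] 68.8
grey+label [112 374  43  26 691] [  93.9 -155.7] [47.  66.4] 30.3
grey+label [479 374  44  26 689] [ 341.6 -641.6] [47.1 67.1] 23.7
[ 496.87774082 -254.10998413  260.40141074] [4.78432688e-05 9.72147045e-01 2.34371742e-01 7.93979683e-05] [-6.82696035e-01  3.77982689e-01  1.37537364e+00  6.93987892e-05
  1.38806395e+00  4.14943166e-01]
```

View pics/w2.png

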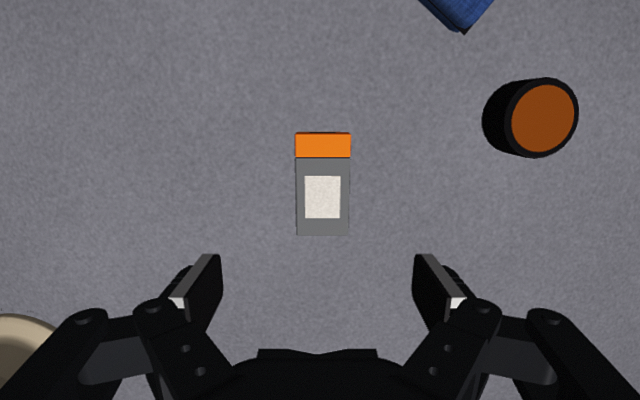

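```bash
python3 -m jog '[{"delta_pos":[10,-4,-40],"angular":[-0.08,0.16,0],"fingers":1},{"delta_pos":[10,-4,-80],"angular":[-0.16,0.31,0],"fingers":1},{"delta_pos":[10,-4,-120],"angular":[-0.236,0.463,0],"fingers":1},{"delta_pos":[10,-4,-170],"angular":[-0.236,0.463,0],"fingers":1},{"delta_pos":[10,-4,-210],"angular":[-0.236,0.463,0],"fingers":1},{"delta_pos":[10,-4,-230],"angular":[-0.236,0.463,0],"fingers":1},{"delta_pos":[10,-4,-238],"angular":[-0.236,0.463,0],"fingers":1},{"delta_pos":[10,-4,-238],"angular":[-0.236,0.463,0],"fingers":1}]'
python3 - <<'E'
from h import *
cap('scene','s2.png'); im=cv2.imread('pics/s2.png')[150:350,130:380]; cv2.imwrite('pics/s2c.png',cv2.resize(im,(750,600)))
E
```

```text
time_s: 6.95
eef_pos: [507.7, -257.6, 23.1]
ee_rot: [0.06, 0.939, 0.227, -0.249]
force: [-0.3, -0.1, 0.1]
grip_width: 0.997
grip_force: 0.0
```

View pics/s2c.png

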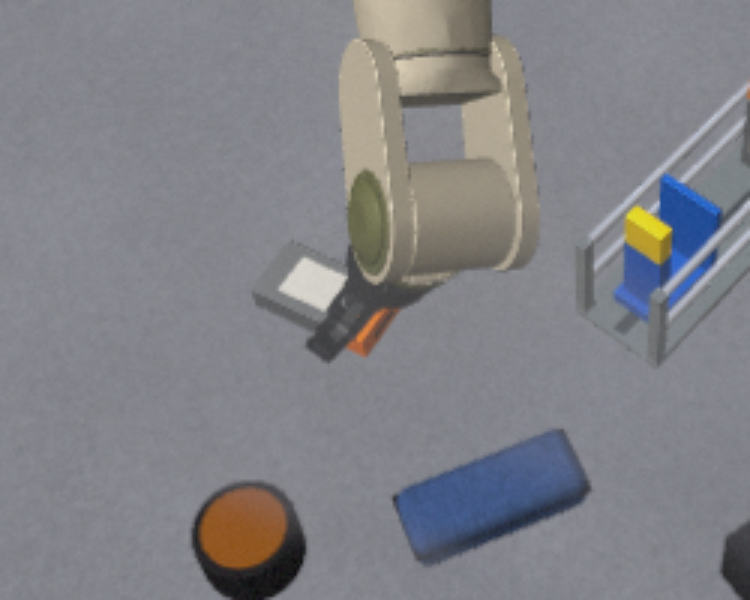

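```bash
python3 -m jog '[{"delta_pos":[0,0,0],"angular":[0,0,0],"fingers":0},{"delta_pos":[0,0,0],"angular":[0,0,0],"fingers":0},{"delta_pos":[0,0,0],"angular":[0,0,0],"fingers":0},{"delta_pos":[0,0,0],"angular":[0,0,0],"fingers":0},{"delta_pos":[0,0,10],"angular":[0,0,0],"fingers":0},{"delta_pos":[0,0,30],"angular":[0,0,0],"fingers":0}]' 80
```

```text
time_s: 7.75
eef_pos: [506.7, -257.4, 52.7]
ee_rot: [0.059, 0.939, 0.227, -0.25]
force: [0.2, -1.1, -1.9]
grip_width: 0.708
grip_force: 86.8
```

```bash
python3 -m jog '[{"delta_pos":[0,0,40],"angular":[0.08,-0.16,0],"fingers":0},{"delta_pos":[0,0,80],"angular":[0.16,-0.31,0],"fingers":0},{"delta_pos":[0,0,110],"angular":[0.24,-0.47,0],"fingers":0},{"delta_pos":[0,0,110],"angular":[0.32,-0.63,0],"fingers":0},{"delta_pos":[0,0,110],"angular":[0.4,-0.79,0],"fingers":0},{"delta_pos":[0,0,110],"angular":[0.48,-0.94,0],"fingers":0},{"delta_pos":[0,0,110],"angular":[0.56,-1.1,0],"fingers":0},{"delta_pos":[0,0,110],"angular":[0.64,-1.26,0],"fingers":0},{"delta_pos":[0,0,110],"angular":[0.713,-1.4,0],"fingers":0},{"delta_pos":[0,0,110],"angular":[0.713,-1.4,0],"fingers":0}]'
python3 - <<'E'
from h import *
cap('scene','s3.png'); im=cv2.imread('pics/s3.png')[100:300,130:380]; cv2.imwrite('pics/s3c.png',cv2.resize(im,(750,600)))
E
```

```text
time_s: 9.0
eef_pos: [506.3, -258.0, 161.7]
ee_rot: [-0.116, 0.841, 0.203, 0.487]
force: [0.1, 0.3, -2.7]
grip_width: 0.702
grip_force: 87.8
```

View pics/s3c.png

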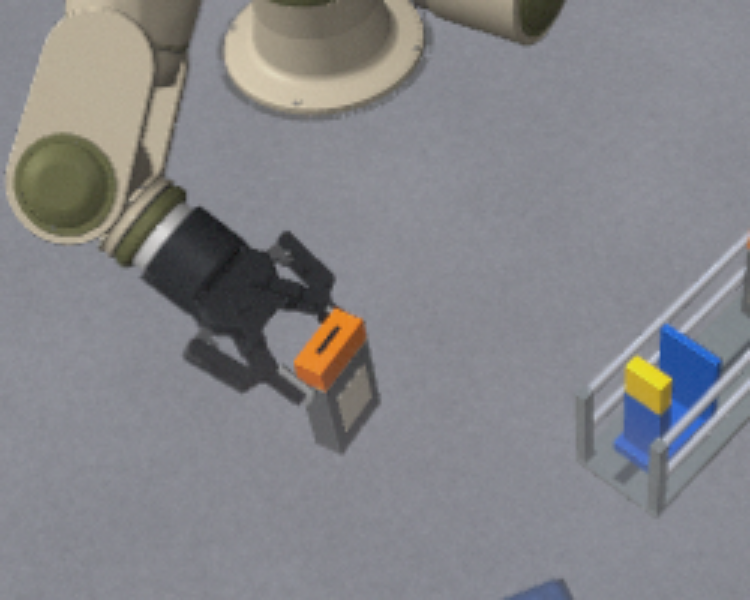

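```bash
python3 -m jog '[{"delta_pos":[0,0,-30],"angular":[0,0,0],"fingers":0},{"delta_pos":[0,0,-60],"angular":[0,0,0],"fingers":0},{"delta_pos":[0,0,-70],"angular":[0,0,0],"fingers":0},{"delta_pos":[0,0,-73],"angular":[0,0,0],"fingers":0},{"delta_pos":[0,0,-75],"angular":[0,0,0],"fingers":0},{"delta_pos":[0,0,-75],"angular":[0,0,0],"fingers":0}]'
```

```text
time_s: 9.8
eef_pos: [507.3, -257.7, 87.9]
ee_rot: [-0.116, 0.841, 0.204, 0.488]
force: [0.1, -0.5, -2.7]
grip_width: 0.708
grip_force: 87.8
```

```bash
python3 -m jog '[{"delta_pos":[0,0,-1],"angular":[0,0,0],"fingers":0},{"delta_pos":[0,0,-2],"angular":[0,0,0],"fingers":0},{"delta_pos":[0,0,-2],"angular":[0,0,0],"fingers":0}]'
```

```text
time_s: 10.18
eef_pos: [507.1, -257.6, 85.3]
ee_rot: [-0.116, 0.841, 0.203, 0.488]
force: [-0.2, 0.3, -1.5]
grip_width: 0.705
grip_force: 87.8
```

```bash
python3 -m jog '[{"delta_pos":[0,0,-1],"angular":[0,0,0],"fingers":0},{"delta_pos":[0,0,-1],"angular":[0,0,0],"fingers":0},{"delta_pos":[0,0,-1],"angular":[0,0,0],"fingers":0}]'
```

```text
time_s: 10.55
eef_pos: [507.3, -257.5, 85.2]
ee_rot: [-0.116, 0.84, 0.204, 0.489]
force: [-4.7, 0.8, 7.6]
grip_width: 0.705
grip_force: 88.8
```

```bash
python3 -m jog '[{"delta_pos":[0,0,0],"angular":[0,0,0],"fingers":0.8},{"delta_pos":[0,0,0],"angular":[0,0,0],"fingers":1},{"delta_pos":[0,0,0],"angular":[0,0,0],"fingers":1},{"delta_pos":[-19,-10,12],"angular":[0,0,0],"fingers":1},{"delta_pos":[-50,-26,33],"angular":[0,0,0],"fingers":1},{"delta_pos":[-77,-39,50],"angular":[0,0,0],"fingers":1},{"delta_pos":[-77,-39,110],"angular":[-0.09,0.16,0],"fingers":1},{"delta_pos":[-77,-39,165],"angular":[-0.17,0.33,0],"fingers":1},{"delta_pos":[-57,-29,165],"angular":[-0.25,0.49,0],"fingers":1},{"delta_pos":[-37,-19,165],"angular":[-0.33,0.65,0],"fingers":1}]'
python3 -m jog '[{"delta_pos":[20,10,0],"angular":[-0.07,0.14,0],"fingers":1},{"delta_pos":[38,20,0],"angular":[-0.145,0.283,0],"fingers":1},{"delta_pos":[38,20,0],"angular":[-0.145,0.283,0],"fingers":1}]'
```

```text
time_s: 11.8
eef_pos: [470.6, -276.7, 250.8]
ee_rot: [-0.035, 0.96, 0.232, 0.154]
force: [-1.4, 0.1, -1.1]
grip_width: 1.001
grip_force: 0.0
time_s: 12.18
eef_pos: [510.0, -254.6, 248.8]
ee_rot: [-0.0, 0.971, 0.237, 0.002]
force: [0.3, -0.3, 0.1]
grip_width: 1.002
grip_force: 0.0
```

```bash
python3 -m jog '[{"delta_pos":[-5,0,0],"angular":[0,0,1.571],"fingers":0.6},{"delta_pos":[-5,0,0],"angular":[0,0,1.571],"fingers":0.6},{"delta_pos":[-5,0,0],"angular":[0,0,1.571],"fingers":0.6},{"delta_pos":[-5,0,0],"angular":[0,0,1.571],"fingers":0.6},{"delta_pos":[-5,0,0],"angular":[0,0,1.571],"fingers":0.6},{"delta_pos":[-5,0,0],"angular":[0,0,1.571],"fingers":0.6},{"delta_pos":[-5,0,0],"angular":[0,0,1.571],"fingers":0.6},{"delta_pos":[-5,0,0],"angular":[0,0,1.571],"fingers":0.6},{"delta_pos":[-5,0,0],"angular":[0,0,1.571],"fingers":0.6},{"delta_pos":[-5,0,0],"angular":[0,0,1.571],"fingers":0.6}]'
python3 - <<'E'
from h import *
for n,f in(('wrist','w4.png'),('top','t4.png')):
  c=cap(n,f);hsv=cv2.cvtColor(c['pixels'],cv2.COLOR_BGR2HSV)
  m,l,s,ce=cv2.connectedComponentsWithStats(cv2.inRange(hsv,(5,150,150),(20,255,255)))
  for i in range(1,m):
    if s[i,4]>(500 if n=='wrist' else 60):
        r=cv2.minAreaRect(ray(c,np.argwhere(l==i)[:,::-1],120)[:,:2].astype(np.float32));print(n,s[i],np.round(r[0],1),np.round(r[1],1),round(r[2],1))
s=ctrl.sense();print(s['eef_pos'],s['ee_rot'],s['joints'])
E
```

```text
time_s: 13.42
eef_pos: [502.6, -256.9, 249.2]
ee_rot: [-0.002, 0.522, 0.853, 0.002]
force: [-0.2, 0.7, 0.3]
grip_width: 0.6
grip_force: 0.0
wrist [ 315  164   35   72 2186] [ 515.  -253.6] [27.4 60.5] 27.5
top [431 162  20  20 312] [ 643.4 -411.8] [59.4 60.3] 89.3
top [250 168  14  22 185] [603.7 156.5] [65.9 29.2] 15.1
top [238 170  13  22 184] [596.4 194.2] [65.4 28.5] 14.9
top [ 606  271   34   61 1674] [ 260.8 -974.5] [108.5 178.5] 86.7
top [  0 278   8  50 288] [201.  915.1] [147.8  23.2] 6.5
[ 502.75249645 -256.810831    249.23816409] [-0.00187242  0.52205124  0.85291067  0.00154385] [-0.68085844  0.4017474   1.37042518  0.0026204   1.37353837 -1.15366168]
```

View pics/w4.png

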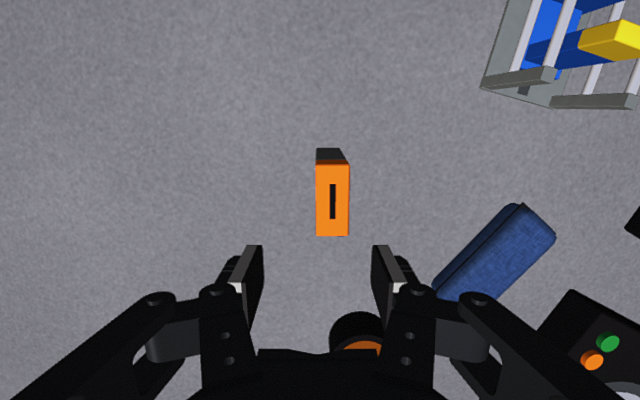

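```bash
python3 -m jog '[{"delta_pos":[12.3,3.2,-30],"angular":[0,0,0],"fingers":0.6},{"delta_pos":[12.3,3.2,-80],"angular":[0,0,0],"fingers":0.6},{"delta_pos":[12.3,3.2,-120],"angular":[0,0,0],"fingers":0.6},{"delta_pos":[12.3,3.2,-149],"angular":[0,0,0],"fingers":0.6},{"delta_pos":[12.3,3.2,-149],"angular":[0,0,0],"fingers":0.6},{"delta_pos":[12.3,3.2,-149],"angular":[0,0,0],"fingers":0},{"delta_pos":[12.3,3.2,-149],"angular":[0,0,0],"fingers":0},{"delta_pos":[12.3,3.2,-149],"angular":[0,0,0],"fingers":0},{"delta_pos":[12.3,3.2,-149],"angular":[0,0,0],"fingers":0}]' 60
```

```text
time_s: 14.65
eef_pos: [516.1, -254.0, 102.0]
ee_rot: [-0.0, 0.521, 0.853, 0.001]
force: [-0.3, -0.9, 6.9]
grip_width: 0.318
grip_force: 59.7
```

```bash
python3 -m jog '[{"delta_pos":[0,0,60],"angular":[0,0,0],"fingers":0},{"delta_pos":[0,0,120],"angular":[0,0,0.15],"fingers":0},{"delta_pos":[0,20,165],"angular":[0,0,0.33],"fingers":0},{"delta_pos":[15,70,165],"angular":[0,0,0.51],"fingers":0},{"delta_pos":[33,120,165],"angular":[0,0,0.69],"fingers":0},{"delta_pos":[51,170,165],"angular":[0,0,0.87],"fingers":0},{"delta_pos":[69,220,165],"angular":[0,0,1.05],"fingers":0},{"delta_pos":[87,270,165],"angular":[0,0,1.23],"fingers":0},{"delta_pos":[105,315,165],"angular":[0,0,1.341],"fingers":0},{"delta_pos":[111,335.5,165],"angular":[0,0,1.341],"fingers":0}]'
python3 -m jog '[{"delta_pos":[0,0,0],"angular":[0,0,0],"fingers":0},{"delta_pos":[0,0,0],"angular":[0,0,0],"fingers":0}]'
python3 - <<'E'
from h import *
c=cap('wrist','w5.png');s=ctrl.sense();print(s['eef_pos'],s['ee_rot']);import pickle;pickle.dump(c,open('w5.pkl','wb'))
E
```

```text
time_s: 15.9
eef_pos: [626.6, 84.5, 265.0]
ee_rot: [-0.002, -0.123, 0.992, 0.0]
force: [0.4, -0.9, -1.5]
grip_width: 0.32
grip_force: 60.6
time_s: 16.15
eef_pos: [626.2, 81.0, 265.3]
ee_rot: [-0.002, -0.121, 0.993, -0.0]
force: [-0.4, -0.6, -1.5]
grip_width: 0.317
grip_force: 60.6
[626.25665518  80.8727768  265.44622819] [-2.30370418e-03 -1.21005829e-01  9.92649080e-01 -2.93075286e-04]
```

View pics/w5.png

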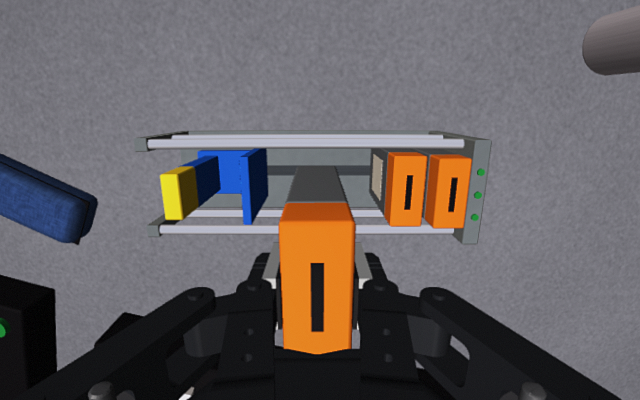

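The wrist view shows the held pack over the channel. The upper guide rods are near rows 144 and 229, the stop is at the left and the stored packs are at columns 387-470. I'll locate the two upper rods next.

```bash
python3 - <<'E'
from h import *
import pickle
c=pickle.load(open('w5.pkl','rb'));g=c['pixels'].astype(int)
for cols,(a,b) in(((190,200,210,380,400,420),(137,152)),((190,210,230,250,390,420,440),(222,238))):
    pr=[]
    for u in cols:
        col=g[a:b,u].min(1); m=col>155; v=a+np.flatnonzero(m)
        if len(v)==0: print(u,'none',col);continue
        pr.append((u,v.mean())); print(u,v.min(),v.max(),end='; ')
    P=ray(c,pr,100)[:,:2]
    print('\nL',(P@[.9705,.2411]).round(1),'s',(P@[-.2411,.9705]).round(0), 'bearing',np.degrees(np.arctan2(*(P[-1]-P[0])[::-1])).round(2))
s=ctrl.sense();p=s['eef_pos'][:2];print('tcp L',p@[.9705,.2411],'s',p@[-.2411,.9705])
E
```

```text
190 137 146; 200 137 146; 210 137 146; 380 137 146; 400 137 146; 420 137 146; 
L [584.3 584.4 584.5 584.8 584.7 584.6] s [-187. -178. -169.  -17.    1.   19.] bearing 103.88
190 226 232; 210 226 232; 230 226 232; 250 226 232; 390 226 232; 420 227 232; 440 229 232; 
L [668.  668.  667.9 667.9 667.9 668.6 669.7] s [-196. -176. -157. -138.   -3.   26.   46.] bearing 103.56
tcp L 627.2805103403086 s -72.503449676121
```

```bash
python3 -m jog '[{"delta_pos":[0,0,-30],"angular":[0,0,0],"fingers":0},{"delta_pos":[0,0,-60],"angular":[0,0,0],"fingers":0},{"delta_pos":[0,0,-90],"angular":[0,0,0],"fingers":0},{"delta_pos":[0,0,-120],"angular":[0,0,0],"fingers":0},{"delta_pos":[0,0,-140],"angular":[0,0,0],"fingers":0},{"delta_pos":[0,0,-150],"angular":[0,0,0],"fingers":0},{"delta_pos":[0,0,-152],"angular":[0,0,0],"fingers":0},{"delta_pos":[0,0,-152],"angular":[0,0,0],"fingers":0}]'
```

```text
time_s: 17.2
eef_pos: [626.8, 81.9, 114.2]
ee_rot: [-0.002, -0.122, 0.993, -0.0]
force: [0.8, 0.4, -1.2]
grip_width: 0.327
grip_force: 60.6
```

```bash
python3 -m jog '[{"delta_pos":[0,0,-1],"angular":[0,0,0],"fingers":0},{"delta_pos":[0,0,-2],"angular":[0,0,0],"fingers":0},{"delta_pos":[0,0,-2],"angular":[0,0,0],"fingers":0}]'
```

```text
time_s: 17.58
eef_pos: [626.4, 82.2, 111.3]
ee_rot: [-0.002, -0.122, 0.993, -0.0]
force: [-0.4, 0.0, -1.5]
grip_width: 0.318
grip_force: 60.6
```

```bash
python3 -m jog '[{"delta_pos":[0,0,-1],"angular":[0,0,0],"fingers":0},{"delta_pos":[0,0,-1.5],"angular":[0,0,0],"fingers":0},{"delta_pos":[0,0,-1.5],"angular":[0,0,0],"fingers":0}]'
```

```text
time_s: 17.95
eef_pos: [626.5, 82.2, 110.1]
ee_rot: [-0.002, -0.122, 0.993, -0.0]
force: [-0.7, 0.1, 0.3]
grip_width: 0.32
grip_force: 61.2
```

```bash
python3 -m jog '[{"delta_pos":[0,0,-0.7],"angular":[0,0,0],"fingers":0},{"delta_pos":[0,0,-0.7],"angular":[0,0,0],"fingers":0},{"delta_pos":[0,0,-0.7],"angular":[0,0,0],"fingers":0}]'
```

```text
time_s: 18.32
eef_pos: [626.6, 82.2, 110.1]
ee_rot: [-0.002, -0.122, 0.993, -0.0]
force: [-3.3, -1.1, 6.1]
grip_width: 0.32
grip_force: 61.9
```

```bash
python3 -m jog '[{"delta_pos":[0,0,0],"angular":[0,0,0],"fingers":0.45},{"delta_pos":[0,0,0],"angular":[0,0,0],"fingers":0.5},{"delta_pos":[0,0,0],"angular":[0,0,0],"fingers":0.5},{"delta_pos":[0,0,30],"angular":[0,0,0],"fingers":0.5},{"delta_pos":[0,0,80],"angular":[0,0,0],"fingers":0.5},{"delta_pos":[8,-29,85],"angular":[0,0,0],"fingers":0.5},{"delta_pos":[20,-80,85],"angular":[0,0,0],"fingers":0.5},{"delta_pos":[31,-119,85],"angular":[0,0,0],"fingers":0.5},{"delta_pos":[31,-119,85],"angular":[0,0,0],"fingers":0.5},{"delta_pos":[31,-119,85],"angular":[0,0,0],"fingers":0.5}]'
python3 - <<'E'
from h import *
c=cap('wrist','w6.png')
E
```

```text
time_s: 19.58
eef_pos: [657.3, -36.2, 193.9]
ee_rot: [-0.002, -0.122, 0.993, 0.0]
force: [0.3, -0.2, 0.6]
grip_width: 0.501
grip_force: 0.0
```

View pics/w6.png

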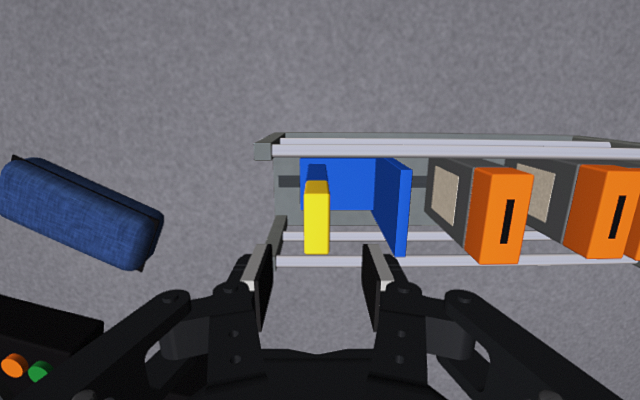

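The loose pack stands in the row at about (500,215), in front of the stored packs. The yellow post is at (316,222), between the open fingers.

```bash
python3 -m jog '[{"delta_pos":[0,0,-40],"angular":[0,0,0],"fingers":0.5},{"delta_pos":[0,0,-72],"angular":[0,0,0],"fingers":0.5},{"delta_pos":[0,0,-72],"angular":[0,0,0],"fingers":0.5},{"delta_pos":[0,0,-72],"angular":[0,0,0],"fingers":0},{"delta_pos":[0,0,-72],"angular":[0,0,0],"fingers":0},{"delta_pos":[0,0,-72],"angular":[0,0,0],"fingers":0},{"delta_pos":[0,0,-72],"angular":[0,0,0],"fingers":0}]' 50
python3 -m jog '[{"delta_pos":[-2.9,11.7,0],"angular":[0,0,0],"fingers":0},{"delta_pos":[-5.8,23.3,0],"angular":[0,0,0],"fingers":0},{"delta_pos":[-8.7,35,0],"angular":[0,0,0],"fingers":0},{"delta_pos":[-9.9,39.8,0],"angular":[0,0,0],"fingers":0},{"delta_pos":[-11.1,44.6,0],"angular":[0,0,0],"fingers":0},{"delta_pos":[-12.3,49.5,0],"angular":[0,0,0],"fingers":0},{"delta_pos":[-13.5,54.3,0],"angular":[0,0,0],"fingers":0},{"delta_pos":[-14.7,59.2,0],"angular":[0,0,0],"fingers":0},{"delta_pos":[-15.9,64,0],"angular":[0,0,0],"fingers":0},{"delta_pos":[-17.1,68.9,0],"angular":[0,0,0],"fingers":0}]'
```

```text
time_s: 20.5
eef_pos: [658.1, -36.3, 124.2]
ee_rot: [-0.001, -0.122, 0.993, -0.0]
force: [-1.8, 3.5, 6.2]
grip_width: 0.176
grip_force: 50.0
time_s: 21.75
eef_pos: [641.4, 31.2, 124.3]
ee_rot: [-0.0, -0.122, 0.993, -0.001]
force: [0.8, -3.9, 6.5]
grip_width: 0.177
grip_force: 49.9
```

```bash
python3 -m jog '[{"delta_pos":[-1.2,4.8,0],"angular":[0,0,0],"fingers":0},{"delta_pos":[-2.4,9.7,0],"angular":[0,0,0],"fingers":0},{"delta_pos":[-3.6,14.5,0],"angular":[0,0,0],"fingers":0},{"delta_pos":[-4.8,19.4,0],"angular":[0,0,0],"fingers":0},{"delta_pos":[-6,24.2,0],"angular":[0,0,0],"fingers":0},{"delta_pos":[-7.2,29.1,0],"angular":[0,0,0],"fingers":0},{"delta_pos":[-7.9,32,0],"angular":[0,0,0],"fingers":0},{"delta_pos":[-7.9,32,0],"angular":[0,0,0],"fingers":0}]'
```

```text
time_s: 22.75
eef_pos: [633.4, 63.4, 124.3]
ee_rot: [-0.0, -0.122, 0.993, -0.001]
force: [-0.5, -2.6, 5.9]
grip_width: 0.177
grip_force: 50.1
```

```bash
python3 -m jog '[{"delta_pos":[-0.5,2,0],"angular":[0,0,0],"fingers":0},{"delta_pos":[-0.5,2,0],"angular":[0,0,0],"fingers":0},{"delta_pos":[-0.5,2,0],"angular":[0,0,0],"fingers":0}]'
```

```text
time_s: 23.12
eef_pos: [633.0, 65.1, 124.3]
ee_rot: [-0.0, -0.122, 0.993, -0.001]
force: [-0.0, -3.2, 6.5]
grip_width: 0.174
grip_force: 50.1
```

```bash
python3 -m jog '[{"delta_pos":[-0.3,1,0],"angular":[0,0,0],"fingers":0},{"delta_pos":[-0.3,1,0],"angular":[0,0,0],"fingers":0},{"delta_pos":[-0.3,1,0],"angular":[0,0,0],"fingers":0}]'
```

```text
time_s: 23.5
eef_pos: [632.8, 65.7, 124.3]
ee_rot: [-0.0, -0.122, 0.993, -0.002]
force: [0.7, -5.7, 6.4]
grip_width: 0.178
grip_force: 50.0
```

```bash
python3 -m jog '[{"delta_pos":[-0.2,1,0],"angular":[0,0,0],"fingers":0},{"delta_pos":[-0.2,1,0],"angular":[0,0,0],"fingers":0},{"delta_pos":[-0.2,1,0],"angular":[0,0,0],"fingers":0}]'
```

```text
time_s: 23.88
eef_pos: [632.6, 66.6, 124.3]
ee_rot: [-0.0, -0.122, 0.993, -0.002]
force: [0.5, -5.6, 5.8]
grip_width: 0.18
grip_force: 50.0
```

```bash
python3 -m jog '[{"delta_pos":[-0.2,1,0],"angular":[0,0,0],"fingers":0},{"delta_pos":[-0.2,1,0],"angular":[0,0,0],"fingers":0},{"delta_pos":[-0.2,1,0],"angular":[0,0,0],"fingers":0}]'
```

```text
time_s: 24.25
eef_pos: [632.6, 66.7, 124.3]
ee_rot: [-0.0, -0.122, 0.993, -0.002]
force: [0.6, -10.7, 5.1]
grip_width: 0.174
grip_force: 50.1
```

```bash
python3 -m jog '[{"delta_pos":[0,0,0],"angular":[0,0,0],"fingers":0.45},{"delta_pos":[0,0,0],"angular":[0,0,0],"fingers":0.5},{"delta_pos":[0,0,0],"angular":[0,0,0],"fingers":0.5},{"delta_pos":[0,0,30],"angular":[0,0,0],"fingers":0.5},{"delta_pos":[0,0,80],"angular":[0,0,0],"fingers":0.5},{"delta_pos":[0,0,125],"angular":[0,0,0],"fingers":0.5},{"delta_pos":[0,0,125],"angular":[0,0,0],"fingers":0.5},{"delta_pos":[0,0,125],"angular":[0,0,0],"fingers":0.5}]'
python3 - <<'E'
from h import *
c=cap('wrist','w7.png')
E
```

```text
time_s: 25.25
eef_pos: [630.9, 69.2, 246.0]
ee_rot: [-0.003, -0.122, 0.993, 0.0]
force: [-0.0, -0.2, -0.7]
grip_width: 0.5
grip_force: 0.0
```

View pics/w7.png

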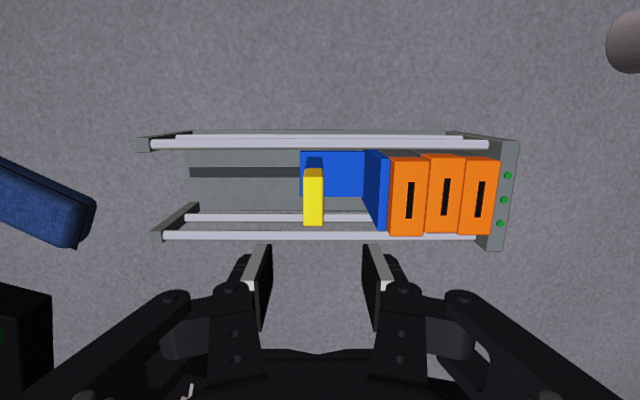

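The three orange caps stand edge to edge between the stop plate (column 385) and the end wall (column 500), and the gripper is clear. I'm handing the job in.

```bash
python3 -c "
from rig import ctrl
print(ctrl.finish_job())"
```

```text
the job is handed in; nothing more can be done
None
```

The loose pack now stands cap up beside the two stored ones, with all three snug between the end wall and the stop; the gripper is clear, nothing else was touched, and the job was handed in at about 25 s.

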